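# Feel along the sprung strip, then push the slide tray home

## Task

Check the tray's slide: with the fingertips, stroke the exposed brass sprung strip in the track from the end nearest the tray to the end nearest the stop block, with a light touch that presses it down a little, kept up all the way. Then, with the fingertips against the outside of the tray's outer end (the end away from the strip), push the tray along its track until it is fully home against the stop block, the three checkers still lying in it. Grasp and lift nothing, and leave the other things on the bench where they are.

Things in the scene. Friction and masses are not known exactly. Their poses are not given: they have to be found in the camera images.
- track: Fixed brown wooden slide track, 130 x 400 x 32 mm high, its length along its y axis; origin under its centre, on the bench. Its two side rails run along y with a 94 mm wide channel between them. The stop block, 110 x 15 x 50 mm high, stands across the +y end (its face at y = +185 mm). The tray waits at the -y end. It stands anywhere near the middle of the bench, turned by up to about 0.3 rad.
- strip_start (a point): Middle of the top of the brass strip at its end nearest the tray, at the strip's unpressed height (34 mm above the bench); stays put when the strip is pressed. Axes as the track's: y points along the strip to the stop block.
- strip_end (a point): The same at the strip's other end, nearest the stop block, 180 mm further along y and 25 mm short of the stop's face.
- strip (a joint): How far the brass strip (24 mm wide, 180 mm long, standing 2 mm above the rails' tops, in the middle of the channel) is pressed straight down: 0 free, 0.008 m bottomed. It goes down level wherever it is pressed, springs back, and takes about 1 N to start and 0.9 N more for each mm. About 4 mm is a good light touch.
- tray (a joint): How far the tray has slid towards the stop, along the track's +y: 0 to 0.010 m at the start, 0.250 m fully home against the stop. It slides with a friction of about 2 N and stays where it is left.
- tray_end (a point): Middle of the top edge of the tray's outer end face (the -y end, away from the strip), 70 mm above the bench; moves with the tray, axes as the track's. The open tray is pale maple, 110 mm wide (x), 130 mm long (y), walls 5 mm thick and 34 mm tall, its underside 36 mm above the bench, so it passes over the strip.
- tray_mid (a point): Centre of the tray's inner floor, 41 mm above the bench; moves with the tray.
- checker1: Green-stained wooden checker, 34 mm across, 9 mm thick, lying loose on the tray's floor; origin under its centre.
- checker2: As checker1.
- checker3: As checker1.
- dice_cup: Olive wood dice cup, 72 mm across, 85 mm tall, open at the top, standing on the bench; origin under its centre. Not to be disturbed.
- hinge_block: Walnut block 45 x 30 x 28 mm high with a brass pin along its top, beside the track; origin under its centre. Not to be disturbed.
- clasp: Brass clasp, about 65 x 26 x 8 mm, lying flat; origin under its plate. Not to be disturbed.
- caliper: Chrome spring caliper, 140 x 80 x 9 mm, lying flat along its x axis. Not to be disturbed.
- die1: Ivory-coloured 16 mm die beside the track. Not to be disturbed.
- die2: As die1.

How it is judged:
By the outcome, as a careful person would: the job done as asked, in the order asked, and still so for the second after the job is handed in, with the robot touching nothing.
It also fails if it takes over 58 s, if anything falls off the work surface, if the arm or the gripper's body presses on something with over 40 N, if the wrist force passes 120 N, or if a joint passes its speed limit or range.

## Robot

A 6-joint arm with a two-finger parallel gripper is mounted at the origin on the work surface. World frame = base frame: x ahead of the robot, y to its left, z up, the work surface at z = 0. Lengths are in m, angles in rad, forces in N, time in s.
With the tool pointing down it reaches from about 0.325 to 0.775 m from the base axis. Payload 5.5 kg.
Tool frame: the origin (TCP) lies on the centre line of the jaws, within the pads' length; the fingertips stand bot.finger_overhang ahead of it and the grasp point (between the pads) lies 3 mm ahead of it (bot.finger_overhang is the distance from the TCP to the fingertips, in m); z points along the fingers, y is the line along which they close (so a half turn about z gives the same grasp; the last joint's range is limited). The gripper opens to 85 mm and grips with 20 to 120 N. Pads are 22 mm wide; open, the fingers measure 114 mm over their backs; the gripper's body (76 mm by 85 mm) begins 54 mm behind the grasp point. The pads swing forward as they close: fully open they stand 13 mm farther back than shut.
Start: joints at [-1.205, 0.091, 1.231, -0, 1.82, -0.057], TCP at [0.246, -0.547, 0.253] pointing down, gripper open.
Joint ranges: [-2.87, 2.87], [-0.86, 2.18], [0.17, 2.46], [-1.51, 4.65], [0.06, 2.69], [-2.65, 2.65]. Speed limits (rad/s): [2.57, 2.57, 3.01, 3.14, 3.14, 3.14].

## Interface

Orientations are given as a 3x3 rotation matrix whose columns are the frame's x, y, z axes.
In Python, from plant import bot gives the robot as it stands.
- The arm moves only by the tool arm_command, never from a script. Its argument "commands" is a list of rows, each a list of 7 numbers: the shift along the tool's x, y, z as a fraction of full scale, then the turn, a rotation vector about the tool's x, y, z as a fraction of full scale, then the opening, from -1 (shut) to 1 (fully open). In form: [[tx, ty, tz, wx, wy, wz, gripper], ...]. A call has 1 to 8 rows; each row is the pose to reach, as a shift and turn from the pose commanded when the call began, along the tool's axes at that moment; what a row does not reach only later rows make up. Full scale, the value 1, is 150 mm for a shift and 1.5 rad for a turn. A row lasts 1/12 s, in which the tool goes at most 41.7 mm and 7.16 degrees, less where a joint would pass 70% of its speed; a pose out of reach is approached as far as the arm can. A call with a number of a shift or a turn outside -1 to 1 is refused whole. A call with a gripper value outside its range is refused whole. The fingers move at their own pace and stop on an object; "newtons" is the grip in N (left out, the last holds). Time passes only in rows, so rows that repeat a pose let the fingers close. It gives the time, the measured TCP pose, the force, the opening and the grip force at its end, in the units of the state.
- bot.get_obs(): the state, without advancing time (a new reading comes with each control period).
- bot.grab_frame(name): name is "side" or "top"; returns a dict with "pixels" (420x560x3 uint8, blue, green, red), "intrinsics" (3x3 intrinsics, pixels), "pose" (4x4, takes a point from camera to world coordinates). Camera axes: x right, y down, z forward; pixel columns grow to the right and rows downward; lengths in m; the calibration is good to about 2 mm. A picture is of the moment at which its call begins. There is no depth.
- bot.finish_job(): hands the job in; it is judged then, once.
The state is a dict: "clock": time; "joint_positions": joint angles; "joint_vel": joint speeds; "joint_torque": joint torques, N m; "tool_pos": TCP position; "orientation": TCP orientation; "ft_force": force on the tool from outside, world axes, zero at the start; "moment": the same for the moment, N m; "finger_gap": opening from 0.0 (shut) to 1.0 (fully open); "gripper_force": force on a finger pad.
Only numpy, scipy, OpenCV 4.12 (cv2) and the standard library are available. Lean on these libraries where they do the work, as an engineer would, in place of code of your own. Each camera call takes 0.05 s, during which the arm holds its last target. There are 200 camera calls.

## Working session

There is one attempt and no reset: what is moved stays moved. The work goes in short steps, Python scripts to look and compute and a tool call to move; the robot and the scene stay as the last step left them, time stands still between calls to the robot, and variables do not carry over. Pictures are saved under pics/ and viewed, at most 10 in all, crops included, and the job is handed in when it is done.

Besides the shell and the picture viewer there is one more tool, called after "Emit:" as name(argument=value, ...) on one line, values as JSON. arm_command: Moves the arm, as the interface text tells. Its arguments: {"type":"object","properties":{"commands":{"type":"array"},"newtons":{"type":"number"}},"required":["commands"]}

```bash
mkdir -p pics
python3 - <<'E'
from plant import bot
import cv2,numpy as np
np.set_printoptions(precision=4,suppress=True)
for n in("top","side"):
    f=bot.grab_frame(n); cv2.imwrite(f"pics/{n}0.png",np.array(f["pixels"])); print(n,np.array(f["intrinsics"]),np.array(f["pose"]))
o=bot.get_obs(); print(o, bot.finger_overhang)
E
```

```text
top [[461.4171   0.     280.2351]
 [  0.     461.4171 206.8187]
 [  0.       0.       1.    ]] [[ 0.0094 -0.9878  0.1552  0.465 ]
 [-1.     -0.0092  0.002   0.1029]
 [-0.0006 -0.1552 -0.9879  0.9396]
 [ 0.      0.      0.      1.    ]]
side [[399.1112   0.     278.8838]
 [  0.     399.1112 211.9255]
 [  0.       0.       1.    ]] [[ 0.7921 -0.4256  0.4377  0.2457]
 [-0.6104 -0.5598  0.5604 -0.3694]
 [ 0.0065 -0.711  -0.7032  0.6611]
 [ 0.      0.      0.      1.    ]]
{'clock': 0.1, 'joint_positions': array([-1.2047,  0.0918,  1.2318, -0.    ,  1.8198, -0.0567]), 'joint_vel': array([-0.0001, -0.0001, -0.0033, -0.0006,  0.0013, -0.0005]), 'joint_torque': array([  0.0036, -46.0216, -41.922 ,   0.0002,   0.0106,  -0.    ]), 'tool_pos': array([ 0.2461, -0.547 ,  0.2522]), 'orientation': array([[ 0.9119,  0.4104, -0.0006],
       [ 0.4104, -0.9119,  0.0017],
       [ 0.0001, -0.0018, -1.    ]]), 'ft_force': array([-0.3389,  0.6642,  0.2774]), 'moment': array([ 0.0047, -0.0091, -0.0196]), 'gripper_force': 0.0, 'finger_gap': 1.0015569497962327} 0.022
```

View pics/top0.png

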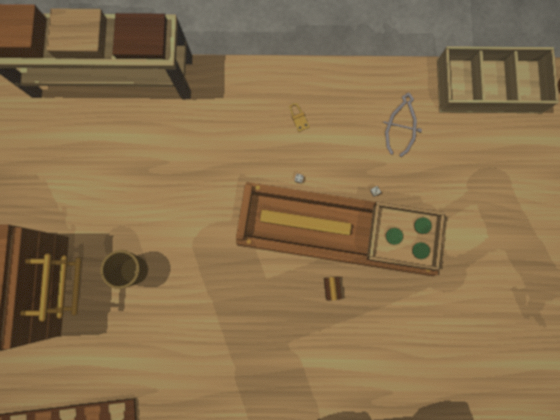

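View pics/side0.png

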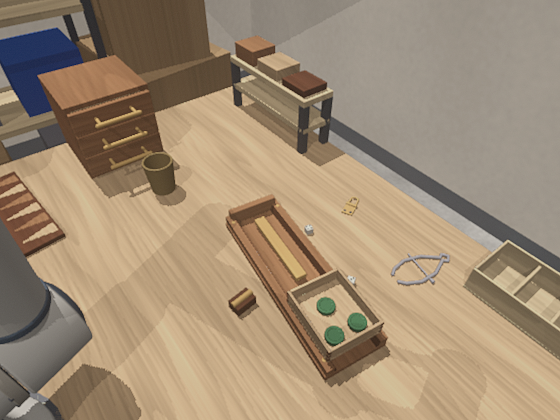

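The top view shows the track running from the tray (right, about (407,238)) to the stop block (left, about (246,214)). The strip spans roughly (261,217) to (351,227). I'll enlarge both views.

Run:
```python
import cv2
a=cv2.imread("pics/top0.png")[170:290,230:460]; cv2.imwrite("pics/tc.png",cv2.resize(a,None,fx=3.4,fy=3.4,interpolation=cv2.INTER_CUBIC))
a=cv2.imread("pics/side0.png")[190:375,220:390]; cv2.imwrite("pics/sc.png",cv2.resize(a,None,fx=3.2,fy=3.2,interpolation=cv2.INTER_CUBIC))
```

```text
(no output)
```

View pics/tc.png

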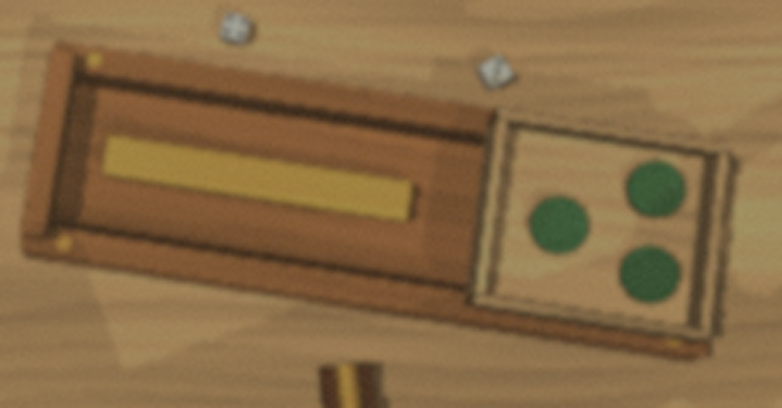

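View pics/sc.png

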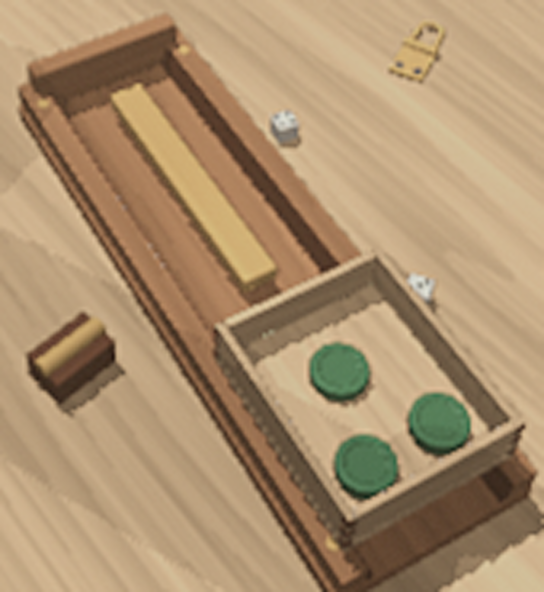

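Top crop: strip corners at (105,137), (103,174), (413,181) and (408,220); tray rim corners at (493,110), (472,300), (737,153) and (717,338). Side crop: strip corners at (110,93), (139,86), (274,266) and (243,284); tray rim corners at (376,256), (217,328), (522,430) and (345,520). Next I'll fit the model to both views at once.

```bash
cat > h.py <<'E'
import numpy as np
from scipy.optimize import least_squares
from plant import bot
np.set_printoptions(precision=4,suppress=True)
def proj(f,P):
    T=np.linalg.inv(np.array(f["pose"])); c=P@T[:3,:3].T+T[:3,3]; u=c@np.array(f["intrinsics"]).T
    return u[:,:2]/u[:,2:]
def pts(p):
    x,y,a,q=p
    L=np.array([[.012,.16],[-.012,.16],[.012,-.02],[-.012,-.02],[.055,-.065+q],[-.055,-.065+q],[.055,-.195+q],[-.055,-.195+q]])
    R=np.array([[np.cos(a),-np.sin(a)],[np.sin(a),np.cos(a)]])
    return np.c_[L@R.T+[x,y],[.034]*4+[.07]*4]
E
python3 - <<'E'
from h import *
ft,fs=bot.grab_frame("top"),bot.grab_frame("side")
t=(np.array([[105,137],[103,174],[413,181],[408,220],[493,110],[472,300],[737,153],[717,338]])+.5)/3.4-.5+[230,170]
s=(np.array([[139,86],[110,93],[274,266],[243,284],[376,256],[217,328],[522,430],[345,520]])+.5)/3.2-.5+[220,190]
r={}
for n,fl in(("both",((ft,t),(fs,s))),("top",((ft,t),)),("side",((fs,s),))):
    F=lambda p:np.concatenate([(proj(f,pts(p))-m).ravel() for f,m in fl])
    k=least_squares(F,[.45,0.05,-.12,.005],loss="soft_l1",x_scale=[.1,.1,.1,.01]); print(n,k.x)
    if n=="both": print(F(k.x).reshape(-1,8,2)); p=k.x
R=np.array([[np.cos(p[2]),-np.sin(p[2])],[np.sin(p[2]),np.cos(p[2])]])
for nm,l in dict(start=[0,-.02],end=[0,.16],tray=[0,-.195+p[3]],home=[0,.055]).items(): print(nm,R@l+p[:2],np.hypot(*(R@l+p[:2])))
E
```

```text
both [ 0.5663 -0.0139 -0.1516  0.0063]
[[[ 0.657  -0.8458]
  [-0.7772  0.1173]
  [-0.0782  0.6474]
  [-0.2766  1.1404]
  [ 2.3879  0.4295]
  [ 1.0394  1.7048]
  [-1.5883 -1.4228]
  [-1.9344  1.7535]]

 [[ 0.3726 -1.2016]
  [-0.2865  0.3209]
  [ 0.9612  0.4952]
  [-0.0255 -0.2442]
  [ 0.9625 -2.262 ]
  [-1.0236 -0.6349]
  [ 0.7882 -1.0837]
  [ 0.5092  1.4953]]]
top [ 0.5673 -0.0142 -0.1436  0.0064]
side [ 0.5655 -0.0136 -0.1551  0.0055]
start [ 0.5632 -0.0336] 0.5642385496484132
end [0.5904 0.1443] 0.6078017818802364
tray [ 0.5378 -0.2004] 0.573877816811756
home [0.5746 0.0405] 0.5759898014613168
```

Emit:
arm_command(commands=[[0.17, -0.11, 0, 0, 0, 0, -1], [0.33, -0.23, 0, 0, 0, 0, -1], [0.5, -0.34, 0, 0, 0, 0, -1], [0.67, -0.45, 0, 0, 0, 0, -1], [0.83, -0.56, 0, 0, 0, 0, -1], [0.83, -0.56, 0, 0, 0, 0, -1]])

```text
clock: 0.7
tool_pos: [0.3276, -0.416, 0.2538]
orientation: [[0.91, 0.414, 0.002], [0.414, -0.91, 0.001], [0.002, -0.0, -1.0]]
ft_force: [-0.1, -0.5, -0.2]
finger_gap: 0.142
gripper_force: 0.0
```

Emit:
arm_command(commands=[[0.17, -0.11, 0, 0, 0, 0, -1], [0.33, -0.23, 0, 0, 0, 0, -1], [0.5, -0.34, 0, 0, 0, 0, -1], [0.67, -0.45, 0, 0, 0, 0, -1], [0.83, -0.56, 0, 0, 0, 0, -1], [0.83, -0.56, 0, 0, 0, 0, -1]])

```text
clock: 1.2
tool_pos: [0.4063, -0.2885, 0.2534]
orientation: [[0.91, 0.414, 0.001], [0.414, -0.91, 0.002], [0.002, -0.001, -1.0]]
ft_force: [0.2, 0.2, 0.2]
finger_gap: -0.008
gripper_force: 0.0
```

Emit:
arm_command(commands=[[0.17, -0.11, 0, 0, 0, 0, -1], [0.33, -0.23, 0, 0, 0, 0, -1], [0.5, -0.34, 0, 0, 0, 0, -1], [0.67, -0.45, 0, 0, 0, 0, -1], [0.83, -0.56, 0, 0, 0, 0, -1], [0.83, -0.56, 0, 0, 0, 0, -1]])

```text
clock: 1.7
tool_pos: [0.4851, -0.1611, 0.2529]
orientation: [[0.91, 0.414, 0.0], [0.414, -0.91, 0.002], [0.001, -0.002, -1.0]]
ft_force: [0.4, 0.3, -0.4]
finger_gap: -0.002
gripper_force: 0.0
```

Emit:
arm_command(commands=[[0.17, -0.11, 0, 0, 0, 0.06, -1], [0.33, -0.23, 0, 0, 0, 0.13, -1], [0.5, -0.34, 0, 0, 0, 0.19, -1], [0.67, -0.45, 0, 0, 0, 0.25, -1], [0.83, -0.56, 0, 0, 0, 0.32, -1], [0.83, -0.56, 0, 0, 0, 0.38, -1], [0.83, -0.56, 0, 0, 0, 0.38, -1]])

```text
clock: 2.28
tool_pos: [0.5629, -0.0363, 0.2525]
orientation: [[0.989, -0.148, -0.001], [-0.148, -0.989, -0.0], [-0.001, 0.001, -1.0]]
ft_force: [0.1, -0.2, 0.7]
finger_gap: 0.0
gripper_force: 0.0
```

Emit:
arm_command(commands=[[0, 0, 0.2, 0, 0, 0, -1], [0, 0, 0.4, 0, 0, 0, -1], [0, 0, 0.6, 0, 0, 0, -1], [0, 0, 0.8, 0, 0, 0, -1], [0, 0, 1, 0, 0, 0, -1], [0, 0, 1, 0, 0, 0, -1]])

```text
clock: 2.78
tool_pos: [0.5585, -0.0377, 0.0957]
orientation: [[0.989, -0.146, -0.012], [-0.146, -0.989, 0.001], [-0.012, 0.001, -1.0]]
ft_force: [-0.2, -0.7, -1.5]
finger_gap: -0.001
gripper_force: 0.0
```

Run:
```python
from h import *
import cv2
print(bot.get_obs()["tool_pos"],bot.finger_overhang)
a=[cv2.resize(np.array(bot.grab_frame(n)["pixels"])[y:y+180,x:x+180],(400,400),interpolation=cv2.INTER_CUBIC) for n,x,y in(("top",250,130),("side",220,160))]
cv2.imwrite("pics/a.png",np.hstack(a))
```

```text
[ 0.5585 -0.0377  0.0957] 0.022
```

View pics/a.png

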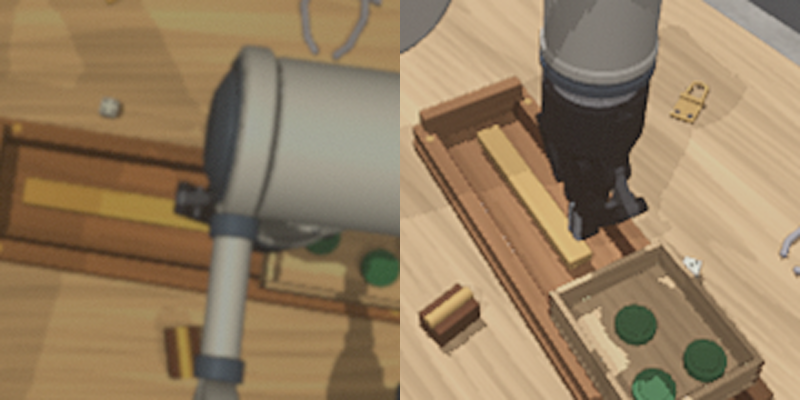

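The side view shows the shut fingertips hovering just above the strip's tray end (tip near crop (580,235)). They clear the tray. I'll keep descending.

Emit:
arm_command(commands=[[0, 0, 0.05, 0, 0, 0, -1], [0, 0, 0.11, 0, 0, 0, -1], [0, 0, 0.16, 0, 0, 0, -1], [0, 0, 0.2, 0, 0, 0, -1], [0, 0, 0.22, 0, 0, 0, -1], [0, 0, 0.22, 0, 0, 0, -1], [0, 0, 0.22, 0, 0, 0, -1]])

```text
clock: 3.47
tool_pos: [0.5624, -0.0363, 0.0702]
orientation: [[0.989, -0.146, -0.0], [-0.146, -0.989, 0.0], [-0.0, 0.0, -1.0]]
ft_force: [-0.0, 0.3, 0.0]
finger_gap: -0.0
gripper_force: 0.0
```

Emit:
arm_command(commands=[[0, 0, 0.03, 0, 0, 0, -1], [0, 0, 0.06, 0, 0, 0, -1], [0, 0, 0.08, 0, 0, 0, -1], [0, 0, 0.1, 0, 0, 0, -1], [0, 0, 0.1, 0, 0, 0, -1], [0, 0, 0.1, 0, 0, 0, -1], [0, 0, 0.1, 0, 0, 0, -1]])

```text
clock: 4.05
tool_pos: [0.5624, -0.0364, 0.0555]
orientation: [[0.989, -0.147, -0.0], [-0.147, -0.989, 0.0], [-0.0, -0.0, -1.0]]
ft_force: [-0.3, 0.0, 1.1]
finger_gap: -0.0
gripper_force: 0.7
```

Emit:
arm_command(commands=[[0, 0, 0.01, 0, 0, 0, -1], [0, 0, 0.02, 0, 0, 0, -1], [0, 0, 0.025, 0, 0, 0, -1], [0, 0, 0.025, 0, 0, 0, -1], [0, 0, 0.025, 0, 0, 0, -1]])

```text
clock: 4.47
tool_pos: [0.5626, -0.0364, 0.0519]
orientation: [[0.989, -0.147, 0.001], [-0.147, -0.989, -0.0], [0.001, -0.0, -1.0]]
ft_force: [-0.7, 0.0, 3.9]
finger_gap: 0.002
gripper_force: 2.2
```

Emit:
arm_command(commands=[[0, -0.02, 0, 0, 0, 0, -1], [0, -0.05, 0, 0, 0, 0, -1], [0, -0.09, 0, 0, 0, 0, -1], [0, -0.13, 0, 0, 0, 0, -1], [0, -0.17, 0, 0, 0, 0, -1], [0, -0.21, 0, 0, 0, 0, -1], [0, -0.25, 0, 0, 0, 0, -1], [0, -0.29, 0, 0, 0, 0, -1]])

```text
clock: 5.13
tool_pos: [0.569, 0.0073, 0.0516]
orientation: [[0.989, -0.146, 0.0], [-0.146, -0.989, -0.0], [0.0, 0.0, -1.0]]
ft_force: [-0.4, -3.8, 5.0]
finger_gap: 0.001
gripper_force: 2.4
```

Emit:
arm_command(commands=[[0, -0.04, 0, 0, 0, 0, -1], [0, -0.08, 0, 0, 0, 0, -1], [0, -0.12, 0, 0, 0, 0, -1], [0, -0.16, 0, 0, 0, 0, -1], [0, -0.2, 0, 0, 0, 0, -1], [0, -0.24, 0, 0, 0, 0, -1], [0, -0.28, 0, 0, 0, 0, -1], [0, -0.32, 0, 0, 0, 0, -1]])

```text
clock: 5.8
tool_pos: [0.5759, 0.0547, 0.0515]
orientation: [[0.989, -0.147, -0.0], [-0.147, -0.989, -0.0], [-0.0, 0.0, -1.0]]
ft_force: [-0.2, -2.9, 5.0]
finger_gap: 0.002
gripper_force: 2.5
```

Emit:
arm_command(commands=[[0, -0.04, 0, 0, 0, 0, -1], [0, -0.08, 0, 0, 0, 0, -1], [0, -0.12, 0, 0, 0, 0, -1], [0, -0.16, 0, 0, 0, 0, -1], [0, -0.2, 0, 0, 0, 0, -1], [0, -0.24, 0, 0, 0, 0, -1], [0, -0.28, 0, 0, 0, 0, -1], [0, -0.32, 0, 0, 0, 0, -1]])

```text
clock: 6.47
tool_pos: [0.583, 0.1022, 0.0515]
orientation: [[0.989, -0.147, -0.0], [-0.147, -0.989, 0.0], [-0.0, 0.0, -1.0]]
ft_force: [-1.4, -3.9, 4.7]
finger_gap: 0.004
gripper_force: 2.5
```

Emit:
arm_command(commands=[[0, -0.04, 0, 0, 0, 0, -1], [0, -0.08, 0, 0, 0, 0, -1], [0, -0.12, 0, 0, 0, 0, -1], [0, -0.16, 0, 0, 0, 0, -1], [0, -0.2, 0, 0, 0, 0, -1], [0, -0.24, 0, 0, 0, 0, -1], [0, -0.28, 0, 0, 0, 0, -1], [0, -0.3, 0, 0, 0, 0, -1]])

```text
clock: 7.13
tool_pos: [0.5896, 0.147, 0.0515]
orientation: [[0.989, -0.146, -0.0], [-0.146, -0.989, 0.0], [-0.0, -0.0, -1.0]]
ft_force: [-0.2, -2.9, 5.6]
finger_gap: -0.001
gripper_force: 2.4
```

Emit:
arm_command(commands=[[0, 0, 0, 0, 0, 0, -1], [0, 0, 0, 0, 0, 0, -1]])

```text
clock: 7.3
tool_pos: [0.5896, 0.1471, 0.0516]
orientation: [[0.989, -0.146, 0.0], [-0.146, -0.989, 0.002], [0.0, -0.002, -1.0]]
ft_force: [0.4, 2.0, 5.5]
finger_gap: -0.001
gripper_force: 2.4
```

Emit:
arm_command(commands=[[0, 0, -0.15, 0, 0, 0, -1], [0, 0, -0.35, 0, 0, 0, -1], [0, 0, -0.55, 0, 0, 0, -1], [0, 0, -0.75, 0, 0, 0, -1], [0, 0, -0.87, 0, 0, 0, -1], [0, 0, -0.87, 0, 0, 0, -1]])

```text
clock: 7.8
tool_pos: [0.5909, 0.1466, 0.187]
orientation: [[0.989, -0.146, 0.007], [-0.146, -0.989, 0.002], [0.007, -0.003, -1.0]]
ft_force: [-0.5, -1.6, -0.0]
finger_gap: -0.001
gripper_force: 0.0
```

Emit:
arm_command(commands=[[0, 0.15, 0, 0, 0, 0, -1], [0, 0.3, 0, 0, 0, 0, -1], [0, 0.5, 0, 0, 0, 0, -1], [0, 0.7, 0, 0, 0, 0, -1], [0, 0.88, 0, 0, 0, 0, -1], [0, 0.88, 0, 0, 0, 0, -1]])

```text
clock: 8.3
tool_pos: [0.569, 0.0114, 0.1796]
orientation: [[0.989, -0.151, -0.003], [-0.151, -0.989, -0.001], [-0.003, 0.002, -1.0]]
ft_force: [-0.4, -0.2, -0.6]
finger_gap: -0.001
gripper_force: 0.0
```

Emit:
arm_command(commands=[[0, 0.15, 0, 0, 0, 0, -1], [0, 0.3, 0, 0, 0, 0, -1], [0, 0.5, 0, 0, 0, 0, -1], [0, 0.7, 0, 0, 0, 0, -1], [0, 0.88, 0, 0, 0, 0, -1], [0, 0.88, 0, 0, 0, 0, -1]])

```text
clock: 8.8
tool_pos: [0.5496, -0.1186, 0.1797]
orientation: [[0.989, -0.151, -0.003], [-0.151, -0.989, -0.001], [-0.003, 0.001, -1.0]]
ft_force: [0.2, 0.7, -0.8]
finger_gap: -0.002
gripper_force: 0.0
```

Emit:
arm_command(commands=[[0, 0.15, 0, 0, 0, 0, -1], [0, 0.3, 0, 0, 0, 0, -1], [0, 0.5, 0, 0, 0, 0, -1], [0, 0.7, 0, 0, 0, 0, -1], [0, 0.88, 0, 0, 0, 0, -1], [0, 0.88, 0, 0, 0, 0, -1], [0, 0.88, 0, 0, 0, 0, -1]])

```text
clock: 9.38
tool_pos: [0.5311, -0.2457, 0.1801]
orientation: [[0.989, -0.149, -0.002], [-0.149, -0.989, 0.002], [-0.002, -0.002, -1.0]]
ft_force: [-0.1, 0.1, 0.7]
finger_gap: 0.001
gripper_force: 0.0
```

Run:
```python
from h import *
import cv2
print(bot.get_obs()["tool_pos"])
a=[cv2.resize(np.array(bot.grab_frame(n)["pixels"])[y:y+200,x:x+200],(400,400),interpolation=cv2.INTER_CUBIC) for n,x,y in(("top",300,130),("side",220,190))]
cv2.imwrite("pics/b.png",np.hstack(a))
```

```text
[ 0.5311 -0.2457  0.1801]
```

View pics/b.png

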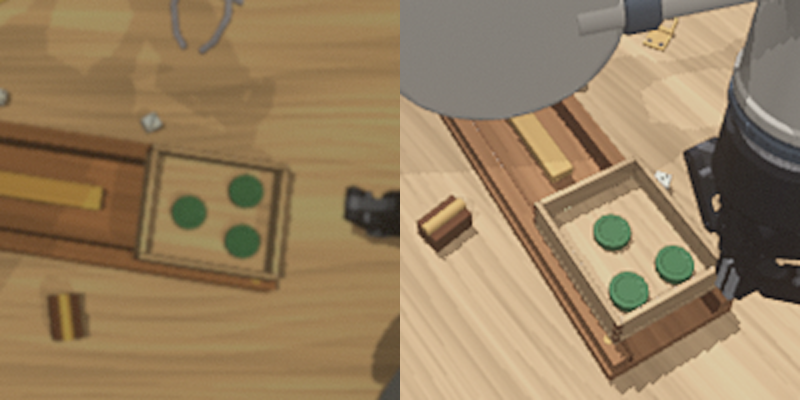

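The tray hasn't moved (its outer edge is at top-crop x≈290), and the fingers are clear behind it (x≈345). I'll descend behind it.

Emit:
arm_command(commands=[[0, 0, 0.15, 0, 0, 0, -1], [0, 0, 0.3, 0, 0, 0, -1], [0, 0, 0.45, 0, 0, 0, -1], [0, 0, 0.6, 0, 0, 0, -1], [0, 0, 0.7, 0, 0, 0, -1], [0, 0, 0.75, 0, 0, 0, -1], [0, 0, 0.75, 0, 0, 0, -1], [0, 0, 0.75, 0, 0, 0, -1]])

```text
clock: 10.15
tool_pos: [0.5318, -0.2448, 0.0698]
orientation: [[0.989, -0.145, 0.0], [-0.145, -0.989, 0.0], [-0.0, -0.0, -1.0]]
ft_force: [0.8, -0.1, -0.5]
finger_gap: -0.001
gripper_force: 0.0
```

Emit:
arm_command(commands=[[0, -0.02, 0, 0, 0, 0, -1], [0, -0.04, 0, 0, 0, 0, -1], [0, -0.06, 0, 0, 0, 0, -1], [0, -0.08, 0, 0, 0, 0, -1], [0, -0.1, 0, 0, 0, 0, -1], [0, -0.12, 0, 0, 0, 0, -1], [0, -0.14, 0, 0, 0, 0, -1], [0, -0.16, 0, 0, 0, 0, -1]])

```text
clock: 10.82
tool_pos: [0.535, -0.2216, 0.0695]
orientation: [[0.989, -0.147, -0.0], [-0.147, -0.989, 0.0], [-0.0, -0.0, -1.0]]
ft_force: [-0.8, 0.3, -0.2]
finger_gap: 0.003
gripper_force: 0.0
```

Emit:
arm_command(commands=[[0, -0.02, 0, 0, 0, 0, -1], [0, -0.04, 0, 0, 0, 0, -1], [0, -0.06, 0, 0, 0, 0, -1], [0, -0.08, 0, 0, 0, 0, -1], [0, -0.1, 0, 0, 0, 0, -1], [0, -0.12, 0, 0, 0, 0, -1], [0, -0.14, 0, 0, 0, 0, -1], [0, -0.16, 0, 0, 0, 0, -1]])

```text
clock: 11.48
tool_pos: [0.5385, -0.198, 0.0695]
orientation: [[0.989, -0.147, -0.0], [-0.147, -0.989, -0.0], [-0.0, 0.0, -1.0]]
ft_force: [-0.9, -1.8, -0.8]
finger_gap: 0.001
gripper_force: 0.9
```

Emit:
arm_command(commands=[[0, -0.02, 0, 0, 0, 0, -1], [0, -0.04, 0, 0, 0, 0, -1], [0, -0.07, 0, 0, 0, 0, -1], [0, -0.1, 0, 0, 0, 0, -1], [0, -0.13, 0, 0, 0, 0, -1], [0, -0.16, 0, 0, 0, 0, -1], [0, -0.19, 0, 0, 0, 0, -1], [0, -0.22, 0, 0, 0, 0, -1]])

```text
clock: 12.15
tool_pos: [0.5434, -0.165, 0.0695]
orientation: [[0.989, -0.147, -0.0], [-0.147, -0.989, 0.0], [-0.0, -0.0, -1.0]]
ft_force: [0.7, -2.0, 0.5]
finger_gap: 0.001
gripper_force: 0.9
```

Emit:
arm_command(commands=[[0, -0.03, 0, 0, 0, 0, -1], [0, -0.06, 0, 0, 0, 0, -1], [0, -0.09, 0, 0, 0, 0, -1], [0, -0.12, 0, 0, 0, 0, -1], [0, -0.15, 0, 0, 0, 0, -1], [0, -0.18, 0, 0, 0, 0, -1], [0, -0.21, 0, 0, 0, 0, -1], [0, -0.24, 0, 0, 0, 0, -1]])

```text
clock: 12.82
tool_pos: [0.5486, -0.1295, 0.0695]
orientation: [[0.989, -0.147, -0.0], [-0.147, -0.989, 0.0], [-0.0, 0.0, -1.0]]
ft_force: [0.1, -2.2, 0.7]
finger_gap: 0.001
gripper_force: 0.9
```

Emit:
arm_command(commands=[[0, -0.03, 0, 0, 0, 0, -1], [0, -0.06, 0, 0, 0, 0, -1], [0, -0.09, 0, 0, 0, 0, -1], [0, -0.12, 0, 0, 0, 0, -1], [0, -0.15, 0, 0, 0, 0, -1], [0, -0.18, 0, 0, 0, 0, -1], [0, -0.21, 0, 0, 0, 0, -1], [0, -0.24, 0, 0, 0, 0, -1]])

```text
clock: 13.48
tool_pos: [0.5539, -0.0938, 0.0695]
orientation: [[0.989, -0.147, -0.0], [-0.147, -0.989, 0.0], [-0.0, -0.0, -1.0]]
ft_force: [-0.7, -1.8, 0.4]
finger_gap: -0.001
gripper_force: 0.9
```

Emit:
arm_command(commands=[[0, -0.03, 0, 0, 0, 0, -1], [0, -0.06, 0, 0, 0, 0, -1], [0, -0.09, 0, 0, 0, 0, -1], [0, -0.12, 0, 0, 0, 0, -1], [0, -0.15, 0, 0, 0, 0, -1], [0, -0.18, 0, 0, 0, 0, -1], [0, -0.21, 0, 0, 0, 0, -1], [0, -0.24, 0, 0, 0, 0, -1]])

```text
clock: 14.15
tool_pos: [0.5592, -0.0582, 0.0695]
orientation: [[0.989, -0.147, -0.0], [-0.147, -0.989, 0.0], [-0.0, 0.0, -1.0]]
ft_force: [-0.7, -2.7, -1.1]
finger_gap: -0.002
gripper_force: 0.9
```

Emit:
arm_command(commands=[[0, -0.03, 0, 0, 0, 0, -1], [0, -0.06, 0, 0, 0, 0, -1], [0, -0.09, 0, 0, 0, 0, -1], [0, -0.12, 0, 0, 0, 0, -1], [0, -0.15, 0, 0, 0, 0, -1], [0, -0.18, 0, 0, 0, 0, -1], [0, -0.21, 0, 0, 0, 0, -1], [0, -0.23, 0, 0, 0, 0, -1]])

```text
clock: 14.82
tool_pos: [0.5643, -0.0239, 0.0695]
orientation: [[0.989, -0.146, -0.0], [-0.146, -0.989, 0.0], [-0.0, -0.0, -1.0]]
ft_force: [-2.4, -2.1, -0.6]
finger_gap: -0.005
gripper_force: 0.8
```

Next is 36 mm/s up to about y=0.015, then slower still until it touches the stop.

Emit:
arm_command(commands=[[0, -0.025, 0, 0, 0, 0, -1], [0, -0.05, 0, 0, 0, 0, -1], [0, -0.08, 0, 0, 0, 0, -1], [0, -0.11, 0, 0, 0, 0, -1], [0, -0.14, 0, 0, 0, 0, -1], [0, -0.17, 0, 0, 0, 0, -1], [0, -0.2, 0, 0, 0, 0, -1], [0, -0.22, 0, 0, 0, 0, -1]])

```text
clock: 15.48
tool_pos: [0.5692, 0.0087, 0.0695]
orientation: [[0.989, -0.146, 0.0], [-0.146, -0.989, 0.0], [0.0, -0.0, -1.0]]
ft_force: [-1.4, -1.6, -0.3]
finger_gap: -0.002
gripper_force: 0.8
```

Emit:
arm_command(commands=[[0, -0.01, 0, 0, 0, 0, -1], [0, -0.02, 0, 0, 0, 0, -1], [0, -0.03, 0, 0, 0, 0, -1], [0, -0.04, 0, 0, 0, 0, -1], [0, -0.05, 0, 0, 0, 0, -1], [0, -0.06, 0, 0, 0, 0, -1], [0, -0.07, 0, 0, 0, 0, -1], [0, -0.08, 0, 0, 0, 0, -1]])

```text
clock: 16.15
tool_pos: [0.5709, 0.02, 0.0695]
orientation: [[0.989, -0.147, 0.0], [-0.147, -0.989, 0.0], [0.0, -0.0, -1.0]]
ft_force: [-1.6, -0.6, -1.2]
finger_gap: -0.002
gripper_force: 0.8
```

Emit:
arm_command(commands=[[0, -0.007, 0, 0, 0, 0, -1], [0, -0.013, 0, 0, 0, 0, -1], [0, -0.02, 0, 0, 0, 0, -1], [0, -0.027, 0, 0, 0, 0, -1], [0, -0.033, 0, 0, 0, 0, -1], [0, -0.04, 0, 0, 0, 0, -1]])

```text
clock: 16.65
tool_pos: [0.5717, 0.026, 0.0695]
orientation: [[0.989, -0.147, -0.0], [-0.147, -0.989, 0.0], [-0.0, -0.0, -1.0]]
ft_force: [-1.5, -1.2, -0.2]
finger_gap: 0.001
gripper_force: 0.8
```

Emit:
arm_command(commands=[[0, -0.007, 0, 0, 0, 0, -1], [0, -0.013, 0, 0, 0, 0, -1], [0, -0.02, 0, 0, 0, 0, -1], [0, -0.02, 0, 0, 0, 0, -1]])

```text
clock: 16.98
tool_pos: [0.572, 0.0279, 0.0696]
orientation: [[0.989, -0.147, -0.0], [-0.147, -0.989, -0.002], [-0.0, 0.002, -1.0]]
ft_force: [-2.3, -5.7, 0.5]
finger_gap: -0.002
gripper_force: 2.8
```

Emit:
arm_command(commands=[[0, -0.005, 0, 0, 0, 0, -1], [0, -0.01, 0, 0, 0, 0, -1], [0, -0.01, 0, 0, 0, 0, -1], [0, -0.01, 0, 0, 0, 0, -1]])

```text
clock: 17.32
tool_pos: [0.572, 0.028, 0.0696]
orientation: [[0.989, -0.148, -0.001], [-0.148, -0.989, -0.004], [-0.0, 0.004, -1.0]]
ft_force: [-3.5, -9.6, 1.0]
finger_gap: -0.003
gripper_force: 5.0
```

The TCP has stopped at y≈0.028 while the force climbs to about 10 N, so the tray is home. I'll back off, lift and look.

Emit:
arm_command(commands=[[0, 0.02, 0, 0, 0, 0, -1], [0, 0.06, 0, 0, 0, 0, -1], [0, 0.15, 0, 0, 0, 0, -1], [0, 0.27, 0, 0, 0, 0, -1], [0, 0.4, 0, 0, 0, 0, -1], [0, 0.4, 0, 0, 0, 0, -1]])

```text
clock: 17.82
tool_pos: [0.5633, -0.0323, 0.0697]
orientation: [[0.989, -0.149, 0.0], [-0.149, -0.989, -0.001], [0.001, 0.001, -1.0]]
ft_force: [0.1, 0.6, -0.1]
finger_gap: -0.003
gripper_force: 0.0
```

Emit:
arm_command(commands=[[0, 0.1, -0.2, 0, 0, 0, -1], [0, 0.2, -0.4, 0, 0, 0, -1], [0, 0.4, -0.6, 0, 0, 0, -1], [0, 0.6, -0.8, 0, 0, 0, -1], [0, 0.8, -1, 0, 0, 0, -1], [0, 1, -1, 0, 0, 0, -1], [0, 1, -1, 0, 0, 0, -1], [0, 1, -1, 0, 0, 0, -1]])

```text
clock: 18.48
tool_pos: [0.5414, -0.1789, 0.22]
orientation: [[0.989, -0.15, 0.001], [-0.15, -0.989, 0.0], [0.001, -0.0, -1.0]]
ft_force: [0.2, 1.1, 0.2]
finger_gap: 0.004
gripper_force: 0.0
```

Run:
```python
from h import *
import cv2
f=bot.grab_frame("top");g=bot.grab_frame("side")
a=[cv2.resize(np.array(h["pixels"])[y:y+200,x:x+200],(400,400),interpolation=cv2.INTER_CUBIC) for h,x,y in((f,225,130),(g,200,170))]
cv2.imwrite("pics/c.png",np.hstack(a))
```

```text
(no output)
```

View pics/c.png

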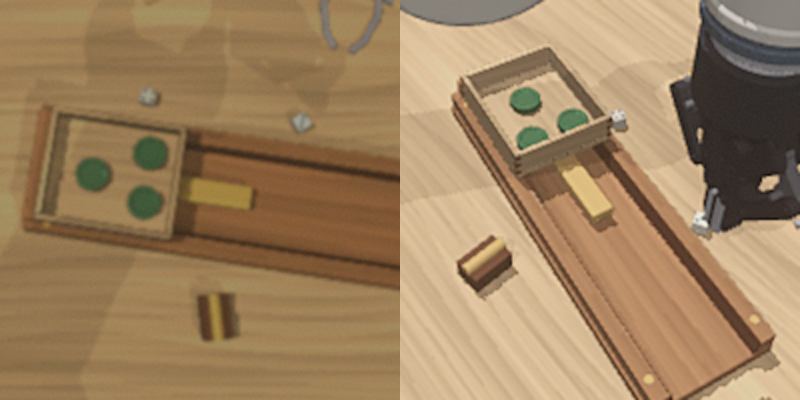

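The tray sits against the stop (its edge meets the block at crop x≈40), with all three checkers lying flat in it. The dice and hinge block are where they were.

```bash
python3 -c "
from plant import bot
print(bot.finish_job())"
```

```text
the job is handed in; nothing more can be done
None
```

I stroked the strip end to end at about 4–5 N (roughly 4 mm down), then pushed the tray home against the stop with all three checkers still in it, and handed the job in at about 18.6 s.

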